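# Invert the staining jar onto its drying post

### The job

The washed square staining jar stands mouth up on the bench. Turn it upside down and lower it gently, without ramming or dropping it, over the stout drying post (not the thin one) until it sits fully home with its rim on the ribs of that stand, then let go of it. Leave the bottle, the petri dish and the lab timer where they are.

Things in the scene. Friction and masses are not known exactly. Their poses are not given: they have to be found in the camera images.
- jar: loose open square jar of white plastic, outside 44 x 44 mm, 92 mm tall, walls 3 mm (inside 38 x 38 mm), floor 4 mm, about 0.09 to 0.18 kg; starts standing mouth up; being square it also lies still on a side. Origin: centre of its underside; z runs along its axis from underside to mouth, x and y are square to its sides
- jar_mouth (a point): centre of the jar's mouth at the rim, 92 mm from the jar's origin along its z
- stand_stout: fixed drying stand: square dark steel base 90 x 90 x 12 mm, two ribs on it (tops 16 mm above the bench, along the stand's x, 19.5 mm either side of centre), and in the middle an upright round steel post 34 mm in diameter up to 82 mm above the bench, tapering to 20 mm at its tip, 91 mm up. It fits inside the jar at any yaw with 2 mm play each side. Origin: centre of underside, z up
- stout_seat (a point): point on the stout post's axis at the level of the rib tops (16 mm above the bench), where the centre of the inverted jar's mouth comes to rest
- stout_tip (a point): centre of the stout post's flat tip, 91 mm above the bench
- stand_thin: fixed drying stand with the same base and ribs but a thin post 10 mm in diameter and 118 mm tall in all, meant for tubes: not to be used. The two stands may change places. Origin: centre of its underside, z up
- bottle: bystander: closed plastic bottle with a screw cap, 56 mm in diameter, 112 mm tall, loose. Origin: centre of its underside
- petri: bystander: closed petri dish, 58 mm in diameter, 14 mm tall, loose. Origin: centre of its underside
- lab_timer: bystander: small flat lab timer, 58 x 66 x 19 mm, loose. Origin: centre of its underside
Not all that is in view belongs to the job. What is shaped like the jar but brown or purple is not meant.

How it is judged:
At the end, for the whole second after the job is handed in: The jar is upside down over the stout post, its mouth's centre within 6 mm of the seat point (rim on the ribs) and its underside at least 89 mm above the rib tops (so it stands straight and fully home), at rest and released; the bottle, petri dish and lab timer are within 3 cm of where they stood (distance between jar_mouth and stout_seat below 0.006 m and z of jar in the frame of stout_seat above 0.089 m and linear speed of jar below 0.02 m/s and contact force between jar and the fingers below 0.1 N and distance of each of bottle, petri, lab_timer from where it was at the start of the episode below 0.03 m); the robot touches nothing.
It fails at once if the bottle is moved more than 3 cm (distance of bottle from where it was at the start of the episode above 0.03 m).
It fails at once if the petri dish is moved more than 3 cm (distance of petri from where it was at the start of the episode above 0.03 m).
It fails at once if the lab timer is moved more than 3 cm (distance of lab_timer from where it was at the start of the episode above 0.03 m).
It fails at once if the jar is rammed or dropped onto the stout stand with over 40 N (contact force between jar and stand_stout above 40 N).
It also fails if it takes over 58 s, if anything falls off the work surface, if the arm or the gripper's body presses on something with over 40 N, if the wrist force passes 120 N, or if a joint passes its speed limit or range.

### The arm

A 7-joint arm with a two-finger parallel gripper is mounted at the origin on a cart in front of the work surface, level with it; the furniture and walls round the work are solid. World frame = base frame: x ahead of the robot, y to its left, z up, the work surface at z = 0. Lengths are in m, angles in rad, forces in N, time in s.
With the tool pointing down it reaches from about 0.4 to 0.85 m from the base axis. Payload 10.4 kg.
Tool frame: the origin (TCP) lies at the very end of the fingers, on their centre line; the grasp point (between the pads) lies 19 mm behind it; z points along the fingers, y is the line along which they close (so a half turn about z gives the same grasp; the last joint's range is limited). The gripper opens to 87 mm and grips with 3 to 60 N. Pads are 19 mm wide; open, the fingers measure 117 mm over their backs; the gripper's body (75 mm by 190 mm) begins 51 mm behind the grasp point.
Start: joints at [1.264, 0.332, -0.065, 1.46, 0.022, 1.35, -0.088], TCP at [0.175, -0.6, 0.223] pointing down, gripper open.
Joint ranges: [-2.6, 2.6], [-0.5, 2.12], [-1.47, 1.34], [0.16, 2.42], [-1.27, 4.41], [0.06, 2.06], [-2.6, 2.6]. Speed limits (rad/s): [2.22, 2.22, 2.79, 2.79, 3.14, 3.14, 3.14].

### API

Orientations are given as a unit quaternion [x, y, z, w].
In Python, from bench import read_state, cams, workorder gives the robot as it stands.
- The arm moves only by the shell command python3 -m crank 'ROWS' [FORCE]. ROWS is text: rows parted by semicolons, each of 5 numbers parted by spaces: the shift along the tool's x, y, z scaled (see below), then the turn about the tool's z scaled (see below), then the opening, from -1 (shut) to 1 (fully open). In form: dx dy dz yaw jaw; .... A call has 1 to 10 rows; each row shifts and turns the commanded pose from where the row before left it, along the tool's axes as they then stand; what a row does not reach is not made up. The controller multiplies each number of a shift by 200 mm and each number of a turn by 90 degrees. A row lasts 1/10 s, in which the tool goes at most 50 mm and 8.59 degrees, less where a joint would pass 70% of its speed; a pose out of reach is approached as far as the arm can. A call with a number of a shift or a turn outside -1 to 1 is refused whole. A call with a gripper value outside its range is refused whole. The fingers move at their own pace and stop on an object; FORCE is the grip in N (left out, the last holds). Time passes only in rows, so rows that do not move let the fingers close. It gives the time, the measured TCP pose, the force, the opening and the grip force at its end, in the units of the state.
- read_state(): the state, without advancing time (a new reading comes with each control period).
- cams.camera(name): name is "side" or "top"; returns a dict with "img" (480x640x3 uint8, blue, green, red), "K" (3x3 intrinsics, pixels), "xyz" and "attitude" of the camera in the world. Camera axes: x right, y down, z forward; pixel columns grow to the right and rows downward; lengths in m; the calibration is good to about 2 mm. A picture is of the moment at which its call begins. There is no depth.
- workorder.close_job(): hands the job in; it is judged then, once.
The state is a dict: "time": time; "joint_positions": joint angles; "joint_vel": joint speeds; "joint_torque": joint torques, N m; "ee_pos": TCP position; "eef_rot": TCP orientation; "ft_force": force on the tool from outside, world axes, zero at the start; "torque": the same for the moment, N m; "width": finger opening in m; "grip_force": force on a finger pad.
Only numpy, scipy, OpenCV 4.12 (cv2) and the standard library are available. Lean on these libraries where they do the work, as an engineer would, in place of code of your own. Each camera call takes 0.05 s, during which the arm holds its last target. There are 200 camera calls.

## Working session

There is one attempt and no reset: what is moved stays moved. The work goes in short steps, Python scripts to look and compute and a shell command to move; the robot and the scene stay as the last step left them, time stands still between calls to the robot, and variables do not carry over. Pictures are saved under pics/ and viewed, at most 10 in all, crops included, and the job is handed in when it is done.

```bash
mkdir -p pics; python3 - <<'E'
from bench import read_state, cams
import cv2,pickle
for n in("side","top"):
    c=cams.camera(n); cv2.imwrite(f"pics/{n}0.png",c["img"]); pickle.dump(c,open(f"{n}0.pkl","wb")); print(n,c["K"],c["xyz"],c["attitude"])
s=read_state();print(s["ee_pos"],s["eef_rot"],s["width"])
E
```

```text
side [[483.01512077   0.         314.71236184]
 [  0.         483.01512077 238.75777537]
 [  0.           0.           1.        ]] [0.1930545  0.82414821 0.44834668] [-0.16609963  0.80599695 -0.55838713  0.10480291]
top [[606.90777003   0.         315.60241132]
 [  0.         606.90777003 248.25339084]
 [  0.           0.           1.        ]] [ 0.41010773 -0.04536181  1.51056442] [ 0.70720744 -0.70545443  0.02846377 -0.03716849]
[ 0.17490708 -0.59968021  0.22182983] [ 9.89949109e-01  1.41422634e-01 -1.11814515e-04 -6.22134289e-04] 0.0870040677942353
```

View pics/side0.png

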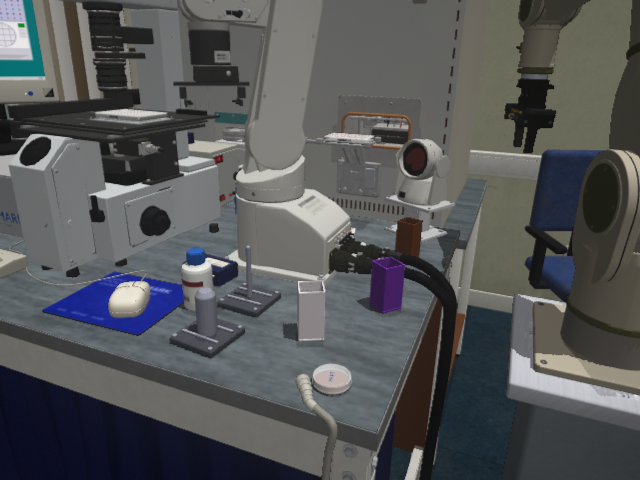

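View pics/top0.png

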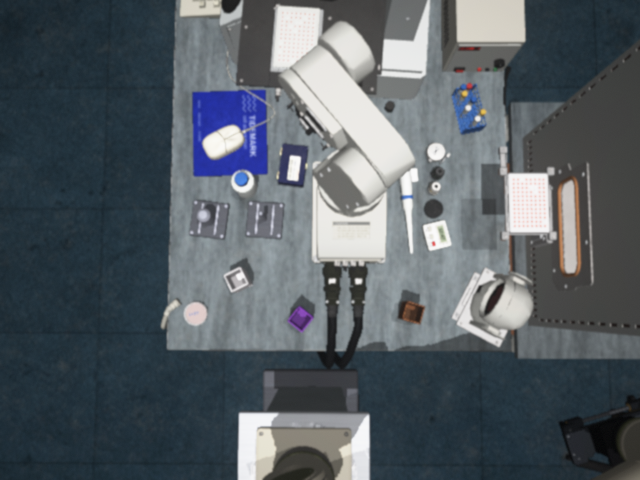

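Top view: candidates for the jar are white at (236,280), purple (300,320) and brown (411,313). By the description it is the white one, seen in the side view at (311,310). The stout post is at (208,218) in the top view and (207,310) in the side view; the thin one is at (265,220) in the top view. The bottle is at (242,182), the timer probably at (292,165) or (437,235), and the petri dish at (195,314).

```bash
cat >h.py <<'E'
import numpy as np,cv2,pickle
from scipy.spatial.transform import Rotation as R
def ray(c,uv):
    uv=np.asarray(uv,float); d=np.linalg.inv(c["K"])@np.r_[uv,1]
    return np.array(c["xyz"]),R.from_quat(c["attitude"]).as_matrix()@d
def plane(c,uv,z):
    o,d=ray(c,uv); return o+d*(z-o[2])/d[2]
def tri(c1,u1,c2,u2):
    o1,d1=ray(c1,u1);o2,d2=ray(c2,u2)
    t=np.linalg.lstsq(np.c_[d1,-d2],o2-o1,rcond=None)[0]
    a,b=o1+d1*t[0],o2+d2*t[1]; return (a+b)/2,np.linalg.norm(a-b)
def proj(c,p):
    q=R.from_quat(c["attitude"]).as_matrix().T@(np.asarray(p)-c["xyz"]); q=c["K"]@q; return q[:2]/q[2]
def load(n): return pickle.load(open(n+".pkl","rb"))
def grab(n,name):
    from bench import cams
    c=cams.camera(n); pickle.dump(c,open(name+".pkl","wb")); return c
def crop(img,x,y,w,h,s): return cv2.resize(img[y:y+h,x:x+w],None,fx=s,fy=s,interpolation=cv2.INTER_CUBIC)
E
python3 - <<'E'
from h import *
t,s=load("top0"),load("side0")
a=crop(t["img"],160,150,140,180,3.3); b=crop(s["img"],160,220,200,180,1.65)
h=max(a.shape[0],b.shape[0]*0)
b=crop(s["img"],170,235,165,170,2)
b=cv2.copyMakeBorder(b,0,a.shape[0]-b.shape[0],0,0,0); cv2.imwrite("pics/crop1.png",np.hstack([a,b])); print(np.hstack([a,b]).shape)
for n,u,z in(("jar",(236,280),.09),("stout",(208,218),.0),("thin",(265,220),0),("bottle",(242,182),.1),("petri",(195,314),.01),("t1",(292,165),.019),("t2",(437,235),.019),("base2",(350,210),0),("purple",(300,320),.08)):print(n,plane(t,u,z).round(3))
E
```

```text
(594, 792, 3)
jar [0.467 0.159 0.09 ]
stout [0.627 0.245 0.   ]
thin [0.622 0.101 0.   ]
bottle [0.698 0.147 0.1  ]
petri [0.387 0.27  0.01 ]
t1 [0.758 0.033 0.019]
t2 [ 0.582 -0.326  0.019]
base2 [ 0.647 -0.113  0.   ]
purple [0.374 0.009 0.08 ]
```

View pics/crop1.png

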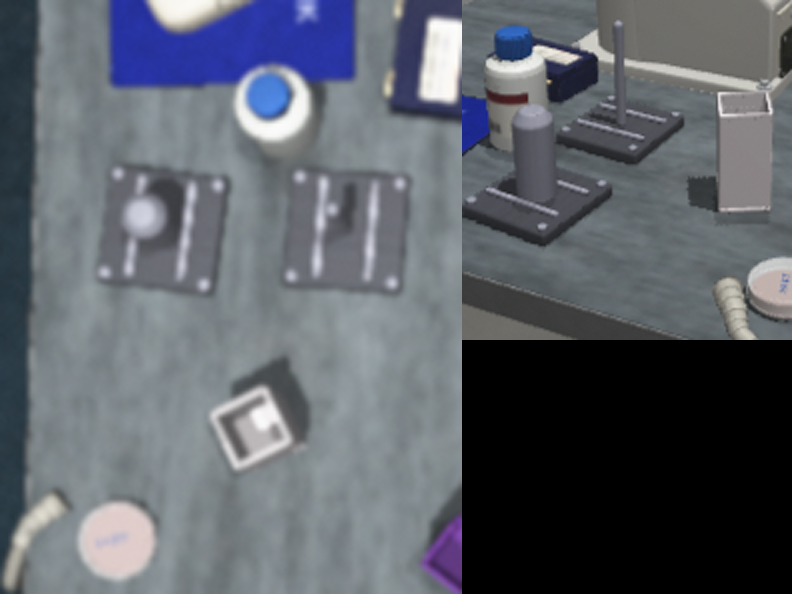

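The close crop confirms the choice: the white jar is open at the top, its rim centred on crop pixel (252,428), turned about 22°. The stout stand is the left one, with its post tip at crop (145,215) in the top view and (533,108) in the side view. Next I'll refine by masks and triangulate.

```bash
python3 - <<'E'
from h import *
t,s=load("top0"),load("side0")
T=lambda u,v:(u/3.3+160-.35,v/3.3+150-.35); S=lambda u,v:((u-462)/2+170-.25,v/2+235-.25)
tc=[T(210,410),T(240,470),T(293,443),T(265,388)]; sc=[S(720,114),S(773,117),S(769,92),S(720,94)]
P=[]
for a,b in zip(tc,sc):
    p,e=tri(t,a,s,b); P.append(p); print("rim",p.round(4),e.round(4))
P=np.array(P); print("c",P.mean(0),[np.linalg.norm(P[i]-P[i-1]).round(4) for i in range(4)])
# jar mask top
g=cv2.cvtColor(t["img"],cv2.COLOR_BGR2GRAY).astype(np.uint8); hsv=cv2.cvtColor(t["img"],cv2.COLOR_BGR2HSV)
m=np.zeros_like(g); m[262:297,219:254]=(g[262:297,219:254]>165)*255
m=cv2.morphologyEx(m,cv2.MORPH_CLOSE,np.ones((5,5)))
c=max(cv2.findContours(m,0,2)[0],key=cv2.contourArea); r=cv2.minAreaRect(c); print("rect",r)
q=[plane(t,x,.092) for x in cv2.boxPoints(r)]; q=np.array(q); print(q.round(4),q.mean(0))
# side jar bottom front corners
for u,v in((719,209),(771,211)): print("bot",plane(s,S(u,v),0).round(4))
# stand base: corners
B=[T(112,166),T(228,177),T(213,295),T(97,284)]
q=np.array([plane(t,x,.012) for x in B]); print("base",q.round(4),q.mean(0),[np.linalg.norm(q[i]-q[i-1]).round(4) for i in range(4)])
B2=[S(463,203),S(543,242),S(611,184)]
for a,b in((B[3],B2[1]),(B[0],B2[0]),(B[2],B2[2])): p,e=tri(t,a,s,b);print("basecorner",p.round(4),e.round(4))
hs=cv2.HoughCircles(cv2.resize(g[195:240,185:230],None,fx=4,fy=4,interpolation=2),3,1,20,param1=60,param2=12,minRadius=10,maxRadius=35);print(None if hs is None else (hs[0][:3]/4+[185,195,0]))
p,e=tri(t,T(145,213),s,S(533,109));print("tip",p,e)
for n,u,z in(("bottle",T(268,95),.112),("petri",T(117,540),.014)): print(n,plane(t,u,z).round(3))
E
```

```text
rim [0.4807 0.1881 0.0922] 0.0017
rim [0.4404 0.1675 0.0881] 0.0028
rim [0.4593 0.1297 0.0902] 0.0022
rim [0.4972 0.1498 0.0897] 0.0002
c [0.46938779 0.15876421 0.09007528] [np.float64(0.0418), np.float64(0.0454), np.float64(0.0423), np.float64(0.0429)]
rect ((235.30001831054688, 279.1000061035156), (20.124608993530273, 19.230182647705078), 63.43495178222656)
[[0.4803 0.191  0.092 ]
 [0.5005 0.1509 0.092 ]
 [0.4584 0.1292 0.092 ]
 [0.4382 0.1692 0.092 ]] [0.46936062 0.1600586  0.092     ]
bot [0.4823 0.1834 0.    ]
bot [0.4411 0.1683 0.    ]
base [[0.6706 0.2793 0.012 ]
 [0.6622 0.191  0.012 ]
 [0.5722 0.2008 0.012 ]
 [0.5804 0.2887 0.012 ]] [0.62134794 0.23996811 0.012     ] [np.float64(0.0906), np.float64(0.0887), np.float64(0.0905), np.float64(0.0883)]
basecorner [0.5827 0.2909 0.0062] 0.0036
basecorner [0.6704 0.2791 0.0125] 0.0003
basecorner [0.5738 0.2017 0.0114] 0.0034
[[208.875      208.125        7.7249999 ]
 [203.125      215.125        7.19999981]
 [205.625      229.875        8.05000019]]
tip [0.62343995 0.23831049 0.08963515] 0.0011292920787745213
bottle [0.704 0.148 0.112]
petri [0.388 0.269 0.014]
```

```bash
cat >>h.py <<'E'
def go(x,y,z,th=None):
    "world target -> tool shift in crank units (current orientation), and yaw units"
    from bench import read_state
    s=read_state(); Rm=R.from_quat(s["eef_rot"]).as_matrix(); p=np.array(s["ee_pos"])
    th0=np.degrees(np.arctan2(Rm[1,0],Rm[0,0])); d=Rm.T@(np.array([x,y,z])-p)/.2
    yaw=None if th is None else -((th-th0+180)%360-180)/90
    print("t",round(s["time"],2),"at",p.round(4),"th",th0.round(2),"tool z",Rm[:,2].round(3),"shift",d.round(3),"yaw",yaw)
E
python3 -m crank '0 0 -.2 -.09 -1;0 0 -.2 -.09 -1;0 0 -.2 -.09 -1;0 0 0 -.09 -1;0 0 0 -.09 -1;0 0 0 -.09 -1;0 0 0 -.09 -1;0 0 0 -.09 -1;0 0 0 -.09 -1;0 0 0 -.09 -1' 10
python3 -m crank '0 0 0 -.09 -1;0 0 0 -.09 -1;0 0 0 -.04 -1;0 0 0 0 -1'
python3 -c "
from h import *
go(.40,-.3,.35,116);go(.43,-.05,.35);go(.443,.21,.35)"
```

```text
time: 1.1
ee_pos: [0.1749, -0.5999, 0.3421]
eef_rot: [0.659, 0.752, 0.0, -0.0]
ft_force: [-0.0, -0.0, 0.4]
width: 0.0147
grip_force: 0.0
time: 1.5
ee_pos: [0.1749, -0.5999, 0.3421]
eef_rot: [0.522, 0.853, 0.0, -0.0]
ft_force: [-0.5, 0.6, -0.2]
width: 0.0007
grip_force: 0.0
t 1.5 at [ 0.1749 -0.5999  0.3421] th 117.11 tool z [-0.     0.001 -1.   ] shift [ 0.822  1.685 -0.039] yaw 0.012323063422248816
t 1.5 at [ 0.1749 -0.5999  0.3421] th 117.11 tool z [-0.     0.001 -1.   ] shift [ 1.866  2.388 -0.038] yaw None
t 1.5 at [ 0.1749 -0.5999  0.3421] th 117.11 tool z [-0.     0.001 -1.   ] shift [ 2.994  3.038 -0.037] yaw None
```

```bash
python3 -m crank '.091 .187 -.01 .012 -1;.091 .187 -.01 0 -1;.091 .187 -.01 0 -1;.091 .187 0 0 -1;.091 .187 0 0 -1;.091 .187 0 0 -1;.091 .187 0 0 -1;.091 .187 0 0 -1;.091 .187 0 0 -1;0 0 0 0 -1'
python3 -c "
from h import *
go(.43,-.05,.35,116);go(.443,.21,.35)"
```

```text
time: 2.5
ee_pos: [0.4088, -0.2993, 0.3489]
eef_rot: [0.527, 0.85, 0.001, 0.0]
ft_force: [0.0, -0.2, -0.7]
width: 0.0006
grip_force: 0.0
t 2.5 at [ 0.4088 -0.2993  0.3489] th 116.36 tool z [ 0.002  0.001 -1.   ] shift [ 1.07   0.648 -0.004] yaw 0.003958960235170631
t 2.5 at [ 0.4088 -0.2993  0.3489] th 116.36 tool z [ 0.002  0.001 -1.   ] shift [ 2.206  1.284 -0.003] yaw None
```

```bash
python3 -m crank '.178 .108 0 0 -1;.178 .108 0 0 -1;.178 .108 0 0 -1;.178 .108 0 0 -1;.178 .108 0 0 -1;.178 .108 0 0 -1;0 0 0 0 -1'
python3 -m crank '.19 .106 0 0 -1;.19 .106 0 0 -1;.19 .106 0 0 -1;.19 .106 0 0 -1;.19 .106 0 0 -1;.19 .106 0 0 -1;0 0 0 0 -1'
python3 -c "
from h import *
go(.443,.21,.077,116)"
```

```text
time: 3.2
ee_pos: [0.4285, -0.0506, 0.3491]
eef_rot: [0.528, 0.849, 0.0, 0.001]
ft_force: [0.1, -0.5, 0.3]
width: 0.0006
grip_force: 0.0
time: 3.9
ee_pos: [0.4415, 0.2095, 0.3483]
eef_rot: [0.528, 0.849, 0.001, -0.001]
ft_force: [-0.5, 0.1, 0.7]
width: 0.0007
grip_force: 0.0
t 3.9 at [0.4415 0.2095 0.3483] th 116.27 tool z [-0.001  0.003 -1.   ] shift [-0.006  0.007  1.356] yaw 0.0029464218460017516
```

```bash
python3 -m crank '0 0 .2 0 -1;0 0 .2 0 -1;0 0 .2 0 -1;0 0 .2 0 -1;0 0 .2 0 -1;0 0 .2 0 -1;0 0 .14 0 -1;0 0 0 0 -1'
python3 -m crank '-.05 0 0 0 -1;-.05 0 0 0 -1;-.05 0 0 0 -1;-.05 0 0 0 -1;-.05 0 0 0 -1;-.03 0 0 0 -1;-.03 0 0 0 -1'
python3 - <<'E'
from h import *
t=grab("top","top1");s=grab("side","side1"); cv2.imwrite("pics/c2.png",np.hstack([crop(t["img"],160,190,140,140,2.8),crop(s["img"],220,220,140,140,2.8)]))
go(.44,.2,.07)
E
```

```text
time: 4.7
ee_pos: [0.4407, 0.2025, 0.0772]
eef_rot: [0.531, 0.847, -0.002, -0.002]
ft_force: [-0.7, -1.1, 0.6]
width: 0.0009
grip_force: 0.0
time: 5.4
ee_pos: [0.47, 0.1482, 0.0806]
eef_rot: [0.53, 0.848, -0.0, 0.0]
ft_force: [0.4, -0.3, 0.7]
width: 0.0006
grip_force: 0.0
t 5.5 at [0.4701 0.1481 0.0805] th 115.92 tool z [-0. -0. -1.] shift [ 0.299 -0.022  0.052] yaw None
```

View pics/c2.png

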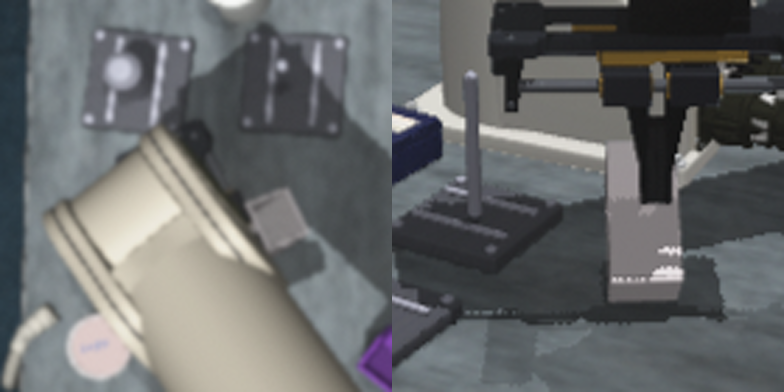

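The side view shows the jar tipping away from the finger, with its underside edge lifted at about crop (645,290). I'll keep pushing.

```bash
python3 -m crank '-.03 0 0 0 -1;-.03 0 0 0 -1;-.03 0 0 0 -1;-.03 0 0 0 -1;-.04 0 0 0 -1;0 0 0 0 -1;0 0 0 0 -1;0 0 0 0 -1'
python3 -m crank '.1 0 -.2 0 1;.2 0 -.15 0 1;.2 0 0 0 1;.2 0 0 0 1;0 0 0 0 1'
python3 - <<'E'
from h import *
t=grab("top","top2");s=grab("side","side2"); cv2.imwrite("pics/c3.png",np.hstack([crop(t["img"],160,190,140,140,2.8),crop(s["img"],220,220,140,140,2.8)]))
go(.44,.2,.07)
E
```

```text
time: 6.3
ee_pos: [0.4837, 0.1204, 0.0805]
eef_rot: [0.53, 0.848, 0.0, -0.0]
ft_force: [-0.4, 0.3, -0.1]
width: 0.0
grip_force: 0.0
time: 6.8
ee_pos: [0.4193, 0.2513, 0.1513]
eef_rot: [0.526, 0.85, 0.001, -0.0]
ft_force: [-0.7, 0.4, 0.6]
width: 0.0322
grip_force: 0.0
t 6.9 at [0.4219 0.2468 0.1506] th 116.14 tool z [ 0. -0. -1.] shift [-0.25  -0.022  0.403] yaw None
```

View pics/c3.png

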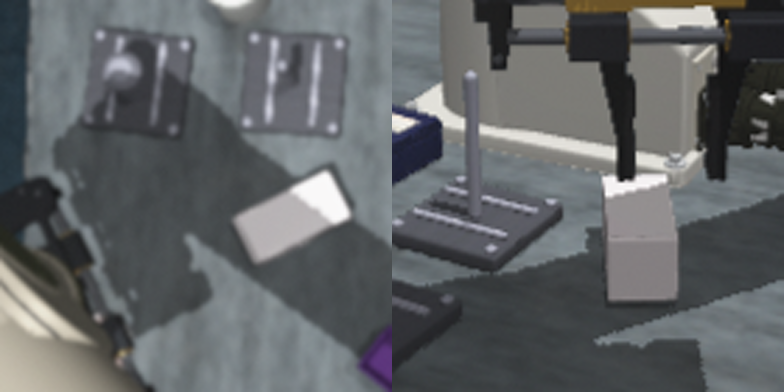

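The jar now lies on its side. In the top crop the floor end is at (232,218)-(255,265) and the mouth end at (332,167)-(355,215); the side crop shows the floor face towards the camera.

```bash
python3 - <<'E'
from h import *
t,s=load("top2"),load("side2")
T=lambda u,v:(u/2.8+160-.3,v/2.8+190-.3); S=lambda u,v:((u-392)/2.8+220-.3,v/2.8+220-.3)
for a,b in((T(232,218),S(607,237)),(T(255,265),S(678,237))): p,e=tri(t,a,s,b);print(p.round(4),e.round(4))
q=np.array([plane(t,T(*u),.044) for u in((232,218),(255,265),(355,215),(332,167))]);print(q.round(4),q.mean(0))
for u in((606,300),(677,303)):print(plane(s,S(*u),0).round(4))
f=(q[0]+q[1])/2;m=(q[2]+q[3])/2;d=(m-f);print(f,np.linalg.norm(d),np.degrees(np.arctan2(-d[1],-d[0])))
g=f+d/np.linalg.norm(d)*.020;print("grasp",g)
go(g[0],g[1],.15,np.degrees(np.arctan2(-d[1],-d[0])))
E
```

```text
[0.5001 0.1499 0.0458] 0.0019
[0.4602 0.1298 0.0447] 0.0031
[[0.4993 0.1498 0.044 ]
 [0.4588 0.1294 0.044 ]
 [0.5022 0.0433 0.044 ]
 [0.5438 0.0636 0.044 ]] [0.50102465 0.09651267 0.044     ]
[0.5023 0.1486 0.    ]
[0.46   0.1336 0.    ]
[0.47904636 0.13958404 0.044     ] 0.09670962231486305 117.0341380608365
grasp [0.48813679 0.12176932 0.044     ]
t 6.9 at [0.4219 0.2468 0.1506] th 116.14 tool z [ 0. -0. -1.] shift [-0.707  0.022  0.003] yaw -0.009944446786524156
```

```bash
python3 -m crank '-.17 .005 0 -.01 1;-.17 .005 0 0 1;-.17 .005 0 0 1;-.17 .005 0 0 1;0 0 .2 0 1;0 0 .2 0 1;0 0 .15 0 1;0 0 .1 0 1;0 0 .06 0 1;0 0 0 0 1' 4
python3 -c "
from h import *
go(.4858,.1262,.005,117)"
```

```text
time: 7.9
ee_pos: [0.4864, 0.1252, 0.0073]
eef_rot: [0.524, 0.852, -0.001, -0.001]
ft_force: [0.3, 0.5, 0.5]
width: 0.0873
grip_force: 0.0
t 7.9 at [0.4864 0.1252 0.0073] th 116.82 tool z [-0.002 -0.    -1.   ] shift [ 0.006 -0.     0.011] yaw -0.0020330718048392604
```

Close gently, then lift a little to let the jar pivot.

```bash
python3 -m crank '0 0 .01 0 -1;0 0 0 0 -1;0 0 0 0 -1;0 0 0 0 -1;0 0 0 0 -1;0 0 0 0 -1;0 0 0 0 -1' 3
python3 -m crank '0 0 -.05 0 -1;0 0 -.05 0 -1;0 0 -.05 0 -1;0 0 -.05 0 -1;0 0 -.05 0 -1;0 0 0 0 -1;0 0 0 0 -1'
python3 - <<'E'
from h import *
t=grab("top","top3");s=grab("side","side3"); cv2.imwrite("pics/c4.png",np.hstack([crop(t["img"],160,190,140,140,2.8),crop(s["img"],220,200,140,140,2.8)]))
go(.44,.2,.07)
E
```

```text
time: 8.6
ee_pos: [0.4872, 0.1262, 0.0067]
eef_rot: [0.523, 0.852, 0.0, 0.0]
ft_force: [-0.9, -0.3, 1.9]
width: 0.044
grip_force: 3.0
time: 9.3
ee_pos: [0.4872, 0.126, 0.0567]
eef_rot: [0.524, 0.852, -0.0, 0.0]
ft_force: [0.2, -0.1, -1.5]
width: 0.044
grip_force: 3.0
t 9.4 at [0.4868 0.126  0.0561] th 116.88 tool z [-0.001 -0.    -1.   ] shift [ 0.436 -0.041 -0.069] yaw None
```

View pics/c4.png

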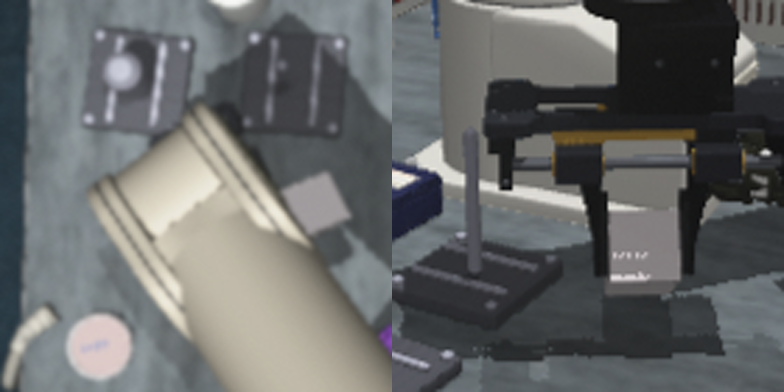

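```bash
python3 - <<'E'
from h import *
t,s=load("top3"),load("side3")
T=lambda u,v:(u/2.8+160-.3,v/2.8+190-.3)
g=np.array([.487,.126,.0755]);d=np.array([np.cos(np.radians(-63.1)),np.sin(np.radians(-63.1)),0]);lat=np.array([-d[1],d[0],0]);up=np.array([0,0,1.])
for a in(-20,0,20,40,60):
    ax=d*np.cos(np.radians(a))-up*np.sin(np.radians(a)); n=d*np.sin(np.radians(a))+up*np.cos(np.radians(a))
    p=g+ax*.077+n*.022; f=g-ax*.015
    print(a,[ (np.round((proj(t,p+k*lat*.022)-[160,190])*2.8)) for k in(-1,1)],"side floor top/bot",[(np.round((proj(s,f+k*n*.022)-[220,200])*2.8)+[392,0]) for k in(1,-1)],"mouth top",(np.round((proj(s,p)-[220,200])*2.8)+[392,0]))
cv2.imwrite("pics/c5.png",np.hstack([crop(t["img"],240,230,60,60,6),crop(s["img"],280,240,60,70,6)[:360]]))
E
```

```text
-20 [array([330., 215.]), array([306., 167.])] side floor top/bot [array([646., 230.]), array([643., 279.])] mouth top [638. 129.]
0 [array([345., 210.]), array([322., 163.])] side floor top/bot [array([645., 216.]), array([644., 280.])] mouth top [636. 157.]
20 [array([351., 211.]), array([328., 165.])] side floor top/bot [array([644., 204.]), array([645., 276.])] mouth top [635. 193.]
40 [array([346., 216.]), array([323., 171.])] side floor top/bot [array([643., 197.]), array([646., 267.])] mouth top [635. 233.]
60 [array([331., 226.]), array([309., 181.])] side floor top/bot [array([642., 194.]), array([646., 254.])] mouth top [636. 274.]
```

View pics/c5.png

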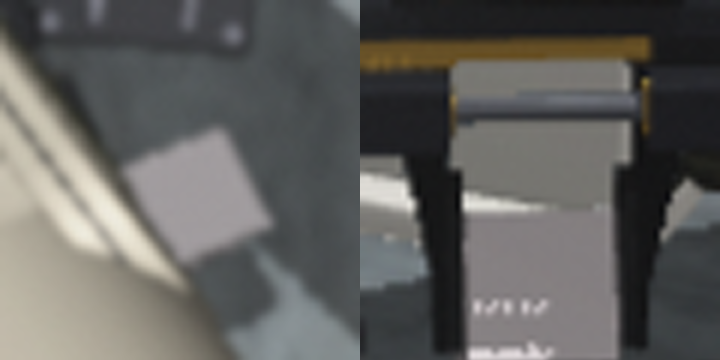

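The jar is pivoting: its floor face is turning up towards the camera by roughly 30-40°, and the background above crop row 210 is the other robot's base. I'll keep lifting.

```bash
python3 -m crank '0 0 -.04 0 -1;0 0 -.04 0 -1;0 0 -.04 0 -1;0 0 -.08 0 -1;0 0 -.12 0 -1;0 0 0 0 -1;0 0 0 0 -1;0 0 0 0 -1'
python3 - <<'E'
from h import *
t=grab("top","top4");s=grab("side","side4")
go(.44,.2,.07)
g=np.array([.487,.126,.142-.005]);d=np.array([np.cos(np.radians(-63.1)),np.sin(np.radians(-63.1)),0]);lat=np.array([-d[1],d[0],0]);up=np.array([0,0,1.])
for a in(20,40,60,80,90):
    ax=d*np.cos(np.radians(a))-up*np.sin(np.radians(a)); n=d*np.sin(np.radians(a))+up*np.cos(np.radians(a))
    p=g+ax*.077; f=g-ax*.015
    print(a,"top",[np.round((proj(t,p+n*.022)-[225,200])*4)],"side floor top/bot",[(np.round((proj(s,f+k*n*.022)-[270,210])*4)+[400,0]) for k in(1,-1)],"mouth top",[(np.round((proj(s,p+k*n*.022)-[270,210])*4)+[400,0]) for k in(1,-1)])
cv2.imwrite("pics/c6.png",np.hstack([crop(t["img"],225,200,100,140,4),crop(s["img"],270,210,100,140,4)]))
E
```

```text
time: 10.2
ee_pos: [0.4868, 0.1259, 0.1202]
eef_rot: [0.523, 0.852, -0.0, -0.0]
ft_force: [0.4, -0.2, -2.8]
width: 0.044
grip_force: 3.0
t 10.3 at [0.4866 0.126  0.1199] th 116.88 tool z [-0.001 -0.    -1.   ] shift [ 0.435 -0.04   0.25 ] yaw None
20 top [array([217., 220.])] side floor top/bot [array([562., 117.]), array([563., 222.])] mouth top [array([549., 114.]), array([550., 209.])]
40 top [array([210., 229.])] side floor top/bot [array([561., 107.]), array([564., 208.])] mouth top [array([549., 173.]), array([552., 265.])]
60 top [array([189., 243.])] side floor top/bot [array([559., 106.]), array([565., 188.])] mouth top [array([551., 232.]), array([555., 312.])]
80 top [array([158., 262.])] side floor top/bot [array([558., 111.]), array([565., 166.])] mouth top [array([553., 286.]), array([559., 345.])]
90 top [array([139., 273.])] side floor top/bot [array([558., 117.]), array([564., 155.])] mouth top [array([555., 308.]), array([561., 355.])]
```

View pics/c6.png

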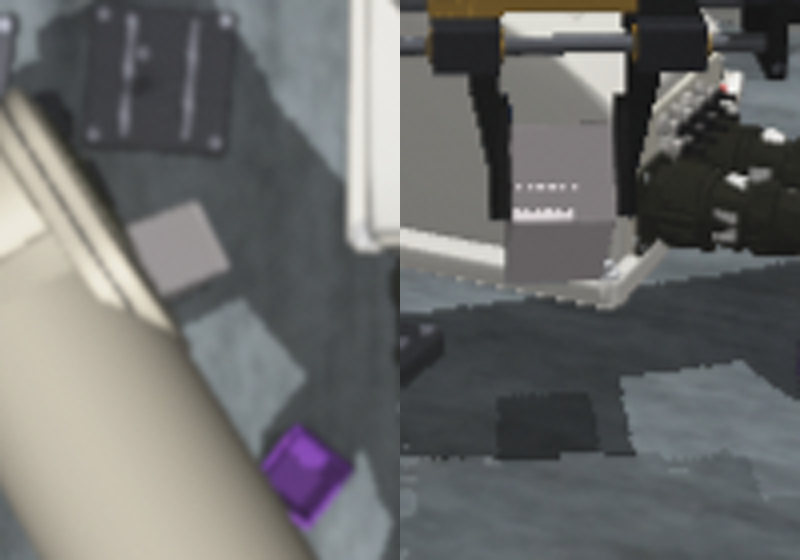

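The jar hangs mouth-down at about 40°, held by pad friction. I'll push its wall flat against the fixed thin post, which is vertical, to bring the jar upright upside-down. First I'll locate the thin post.

```bash
python3 -m crank '0 0 0 -.09 -1;0 0 0 -.09 -1;0 0 0 -.077 -1;0 0 0 0 -1'
python3 - <<'E'
from h import *
t,s=load("top0"),load("side0")
T=lambda u,v:(u/3.3+160-.35,v/3.3+150-.35); S=lambda u,v:((u-462)/2+170-.25,v/2+235-.25)
q=np.array([plane(t,T(*x),.012) for x in((293,167),(411,177),(400,294),(283,283))]);c=q.mean(0);print(q.round(3),c)
p,e=tri(t,T(333,209),s,S(618,23));print("tip",p,e)
d=np.array([np.cos(np.radians(-40)),np.sin(np.radians(-40))]);
c=(c[:2]+p[:2])/2
for k in(.1,.03): g=c-d*k; go(g[0],g[1],.09,140)
E
```

```text
time: 10.7
ee_pos: [0.4867, 0.1262, 0.12]
eef_rot: [0.341, 0.94, 0.0, -0.001]
ft_force: [0.2, -0.5, -1.5]
width: 0.0441
grip_force: 3.0
[[0.67  0.142 0.012]
 [0.662 0.052 0.012]
 [0.573 0.06  0.012]
 [0.581 0.148 0.012]] [0.62172098 0.10043513 0.012     ]
tip [0.62271225 0.10052976 0.11547161] 0.001395245702910926
t 10.7 at [0.4867 0.1262 0.12  ] th 140.12 tool z [-0.001  0.    -1.   ] shift [-0.102  0.337  0.15 ] yaw 0.0013441936484206785
t 10.7 at [0.4867 0.1262 0.12  ] th 140.12 tool z [-0.001  0.    -1.   ] shift [-0.452  0.336  0.149] yaw 0.0013441936484206785
```

```bash
python3 -m crank '-.025 .085 0 0 -1;-.025 .085 0 0 -1;-.026 .085 .05 0 -1;-.026 .082 .1 0 -1;0 0 0 0 -1'
python3 -m crank '-.04 0 0 0 -1;-.04 0 0 0 -1;-.04 0 0 0 -1;-.04 0 0 0 -1;-.04 0 0 0 -1;-.04 0 0 0 -1;-.04 0 0 0 -1;-.04 0 0 0 -1;-.03 0 0 0 -1;0 0 0 0 -1'
python3 - <<'E'
from h import *
t=grab("top","top5");s=grab("side","side5")
go(.5997,.1198,.09,140)
g=np.array([.5997,.1198,.104]);d=np.array([np.cos(np.radians(-40)),np.sin(np.radians(-40)),0]);lat=np.array([-d[1],d[0],0]);up=np.array([0,0,1.])
for a in(40,60,80,90,100):
    ax=d*np.cos(np.radians(a))-up*np.sin(np.radians(a)); n=d*np.sin(np.radians(a))+up*np.cos(np.radians(a))
    p=g+ax*.077; f=g-ax*.015
    print(a,"floor top/bot",[(np.round((proj(s,f+k*n*.022)-[220,200])*5)) for k in(1,-1)],"mouth top/bot",[(np.round((proj(s,p+k*n*.022)-[220,200])*5)) for k in(1,-1)])
cv2.imwrite("pics/c7.png",crop(s["img"],200,200,130,120,5))
E
```

```text
time: 11.2
ee_pos: [0.5457, 0.1654, 0.0879]
eef_rot: [0.343, 0.939, -0.0, -0.002]
ft_force: [-1.1, -0.7, -1.2]
width: 0.0438
grip_force: 3.0
time: 12.2
ee_pos: [0.6003, 0.1189, 0.0904]
eef_rot: [0.342, 0.94, -0.0, 0.0]
ft_force: [-0.7, 0.8, -2.4]
width: 0.0442
grip_force: 3.0
t 12.3 at [0.5996 0.1199 0.0905] th 140.01 tool z [-0.  0. -1.] shift [-0.001  0.     0.002] yaw 0.0001610732935745318
40 floor top/bot [array([166., 218.]), array([197., 333.])] mouth top/bot [array([106., 299.]), array([134., 405.])]
60 floor top/bot [array([157., 217.]), array([197., 310.])] mouth top/bot [array([122., 368.]), array([158., 459.])]
80 floor top/bot [array([150., 223.]), array([194., 284.])] mouth top/bot [array([143., 429.]), array([184., 494.])]
90 floor top/bot [array([148., 230.]), array([191., 272.])] mouth top/bot [array([155., 454.]), array([198., 504.])]
100 floor top/bot [array([146., 238.]), array([188., 259.])] mouth top/bot [array([168., 475.]), array([210., 507.])]
```

View pics/c7.png

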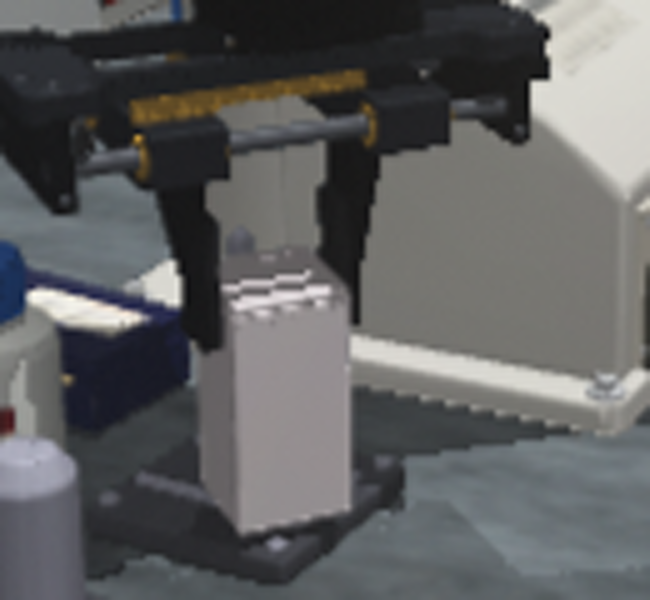

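The side view shows the jar upside-down and practically vertical: rim corner at crop (240,530), underside on top at (285,280). I'll back off, set it rim-down on a clear patch of bench to square it up, and regrip at 90° so it is centred both ways.

```bash
python3 -m crank '.03 0 0 0 -1;.05 0 0 0 -1;.1 0 0 0 -1;.15 0 0 0 -1;.15 0 0 0 -1;.1 0 0 0 -1;0 0 .05 0 -1;0 0 0 0 -1'
python3 -m crank '0 0 .02 0 -1;0 0 .02 0 -1;0 0 .02 0 -1;0 0 .02 0 -1;0 0 .02 0 -1;0 0 0 0 -1'
python3 -c "
from h import *
from bench import read_state
go(.5,.16,.06);print(read_state()['joint_positions'])"
```

```text
time: 13.1
ee_pos: [0.5102, 0.1938, 0.0795]
eef_rot: [0.342, 0.94, -0.001, -0.0]
ft_force: [1.1, 0.1, -1.0]
width: 0.044
grip_force: 3.0
time: 13.7
ee_pos: [0.5106, 0.1943, 0.06]
eef_rot: [0.342, 0.94, -0.0, -0.0]
ft_force: [-0.2, -0.4, -1.2]
width: 0.0438
grip_force: 3.0
t 13.7 at [0.5106 0.1943 0.06  ] th 140.01 tool z [-0.001  0.    -1.   ] shift [-0.07  -0.165 -0.   ] yaw None
[ 0.40955149  0.54538742 -1.05742499  1.8066206   0.52910182  1.10710638
  0.03854535]
```

```bash
for i in 1 2 3; do python3 -m crank '0 0 .01 0 -1;0 0 .01 0 -1;0 0 0 0 -1' | grep -E 'ee_pos|ft'; done
```

```text
ee_pos: [0.5107, 0.1944, 0.0563]
ft_force: [0.1, 0.6, -0.4]
ee_pos: [0.5108, 0.1943, 0.0523]
ft_force: [0.3, -0.7, -0.4]
ee_pos: [0.5108, 0.1943, 0.0482]
ft_force: [0.7, -0.4, -0.0]
```

```bash
cat >>h.py <<'E'
def jarbox(n,name,c,th,z0,z1):
    s=grab(n,name); im=cv2.medianBlur(s["img"],3); a=np.radians(th)
    ex=np.array([np.cos(a),np.sin(a),0])*.022; ey=np.array([-np.sin(a),np.cos(a),0])*.022
    P={(i,j,z):proj(s,np.r_[c,z]+i*ex+j*ey) for i in(-1,1) for j in(-1,1) for z in(z0,z1)}
    Q=np.array(list(P.values())); print("pred box",Q.min(0).round(1),Q.max(0).round(1))
    m=np.zeros((482,642),np.uint8); sd=proj(s,np.r_[c,z0+.03]).round().astype(int)
    cv2.floodFill(im,m,tuple(map(int,sd)),0,(6,)*3,(6,)*3,4|cv2.FLOODFILL_MASK_ONLY|(255<<8))
    y,x=np.nonzero(m[1:-1,1:-1]); print("seed",sd,im[sd[1],sd[0]],"mask box",x.min(),y.min(),x.max(),y.max(),len(x))
    return s,m[1:-1,1:-1],P
E
python3 - <<'E'
from h import *
s,m,P=jarbox("side","side6",(.5108,.1943),140,0,.092)
for k,v in P.items(): print(k,v.round(1))
for r in range(m.shape[0]):
    x=np.nonzero(m[r])[0]
    if len(x) and r%6==0: print(r,x.min(),x.max())
cv2.imwrite("pics/c8.png",crop(s["img"],220,210,130,130,4.5))
E
```

```text
pred box [262.  281.9] [297.8 348.6]
seed [280 323] [155 153 158] mask box 272 301 295 346 935
(-1, -1, 0) [263.2 335.4]
(-1, -1, 0.092) [262. 287.]
(-1, 1, 0) [286.8 329.5]
(-1, 1, 0.092) [286.5 281.9]
(1, -1, 0) [273.2 348.6]
(1, -1, 0.092) [272.4 298.4]
(1, 1, 0) [297.6 342. ]
(1, 1, 0.092) [297.8 292.8]
306 272 292
312 272 292
318 272 295
324 272 295
330 272 295
336 272 295
342 272 292
```

```bash
python3 -m crank '0 0 0 0 1;0 0 0 0 1;0 0 0 0 1;0 0 0 0 1;0 0 0 0 1;0 0 -.1 0 1;0 0 -.15 0 1;0 0 -.15 0 1;0 0 0 0 1'
python3 -m crank '0 0 0 .1 1;0 0 0 .09 1;0 0 0 .09 1;0 0 0 .09 1;0 0 0 .09 1;0 0 0 .09 1;0 0 0 .09 1;0 0 0 .09 1;0 0 0 .09 1;0 0 0 .09 1'
python3 -m crank '0 0 0 .09 1;0 0 0 0 1'
python3 - <<'E'
from h import *
go(.5108,.1943,.046,50)
s,m,P=jarbox("side","side7",(.5108,.1943),140,0,.092)
cv2.imwrite("pics/c9.png",crop(s["img"],220,230,130,130,4.5))
E
```

```text
time: 15.55
ee_pos: [0.5125, 0.1955, 0.1322]
eef_rot: [0.342, 0.94, 0.002, 0.002]
ft_force: [0.6, -0.1, -0.3]
width: 0.0868
grip_force: 0.0
time: 16.55
ee_pos: [0.5105, 0.1942, 0.1279]
eef_rot: [0.874, 0.486, -0.0, 0.0]
ft_force: [-0.5, -0.0, 0.1]
width: 0.0868
grip_force: 0.0
time: 16.75
ee_pos: [0.5106, 0.1942, 0.1281]
eef_rot: [0.905, 0.425, -0.0, 0.0]
ft_force: [-0.1, 0.3, -0.8]
width: 0.0872
grip_force: 0.0
t 16.75 at [0.5106 0.1942 0.1281] th 50.29 tool z [-0.    -0.001 -1.   ] shift [0.001 0.001 0.411] yaw 0.003243266588435745
pred box [262.  281.9] [297.8 348.6]
seed [280 323] [122 120 125] mask box 262 289 293 346 1401
```

View pics/c9.png

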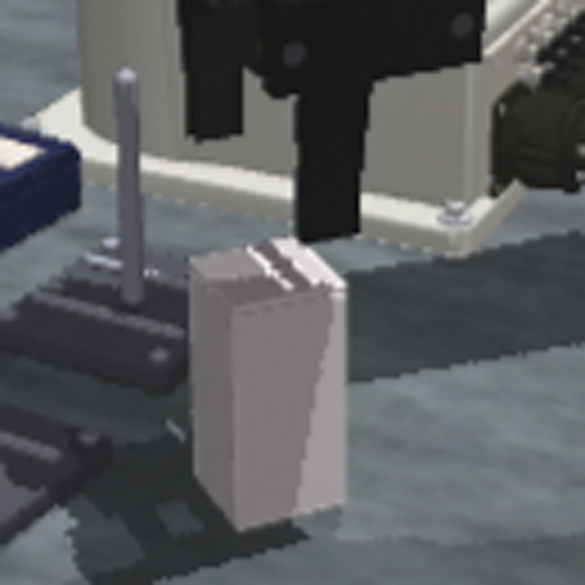

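The jar stands upside-down on the bench: top corners at crop (190,262), (290,240), (345,292) and (232,312), within about 2 mm of where I expect. The fingers are clear above it, so I'll regrip.

```bash
python3 -m crank '0 0 .1 .003 1;0 0 .1 0 1;0 0 .1 0 1;0 0 .08 0 1;0 0 .03 0 1;0 0 0 0 1' 4
python3 -m crank '0 0 0 0 -1;0 0 0 0 -1;0 0 0 0 -1;0 0 0 0 -1;0 0 0 0 -1;0 0 0 0 -1' 4
python3 -m crank '0 0 0 0 -1;0 0 0 0 -1;0 0 -.1 0 -1;0 0 -.15 0 -1;0 0 -.15 0 -1;0 0 -.1 0 -1;0 0 0 0 -1' 12
python3 -c "
from h import *
go(.6223,.2392,.146,50)"
```

```text
time: 17.4
ee_pos: [0.5104, 0.1942, 0.0459]
eef_rot: [0.905, 0.424, -0.001, -0.0]
ft_force: [0.5, 0.4, -0.2]
width: 0.0867
grip_force: 0.0
time: 18.0
ee_pos: [0.5111, 0.1942, 0.0467]
eef_rot: [0.906, 0.424, 0.0, 0.0]
ft_force: [2.8, -1.6, 2.5]
width: 0.0469
grip_force: 1.1
time: 18.7
ee_pos: [0.5118, 0.1952, 0.1489]
eef_rot: [0.906, 0.424, 0.002, 0.0]
ft_force: [0.8, -0.1, -1.2]
width: 0.0439
grip_force: 12.0
t 18.7 at [0.5118 0.1952 0.1489] th 50.16 tool z [ 0.004  0.001 -1.   ] shift [0.523 0.283 0.017] yaw 0.001759963346724981
```

```bash
python3 -m crank '0 0 -.05 0 -1;.1 .055 0 0 -1;.11 .06 0 0 -1;.11 .06 0 0 -1;.11 .06 0 0 -1;.093 .048 0 0 -1;0 0 0 0 -1;0 0 0 0 -1' 8
python3 - <<'E'
from h import *
go(.6223,.2392,.107,50)
from bench import read_state
p=np.array(read_state()["ee_pos"])
s,m,P=jarbox("side","side8",p[:2],50,p[2]-.0465,p[2]+.0455)
for k,v in P.items(): print(k,v.round(1))
# post, as seen below the rim: column edges
im=s["img"].astype(int); 
for z in(.03,.05,.07):
    u,v=proj(s,(.6223,.2392,z)); print(z,u.round(1),v.round(1),[int(x) for x in im[int(round(v)),int(u)-16:int(u)+17].sum(1)//3])
for r in range(480):
    x=np.nonzero(m[r])[0]
    if len(x) and r%5==0: print(r,x.min(),x.max())
E
```

```text
time: 19.5
ee_pos: [0.6204, 0.2385, 0.1551]
eef_rot: [0.906, 0.424, -0.001, -0.0]
ft_force: [-0.2, -0.9, -1.7]
width: 0.0444
grip_force: 8.0
t 19.5 at [0.6204 0.2385 0.1551] th 50.19 tool z [-0.003 -0.    -1.   ] shift [0.009 0.005 0.24 ] yaw 0.0020575074373855133
pred box [184.9 219.2] [223.8 287.3]
seed [205 262] [119 117 122] mask box 0 138 349 364 28953
(-1, -1, np.float64(0.10860355715638757)) [215.8 271.5]
(-1, -1, np.float64(0.20060355715638756)) [212.5 219.2]
(-1, 1, np.float64(0.10860355715638757)) [223.8 282. ]
(-1, 1, np.float64(0.20060355715638756)) [220.7 227.5]
(1, -1, np.float64(0.10860355715638757)) [189.4 276.4]
(1, -1, np.float64(0.20060355715638756)) [184.9 222.9]
(1, 1, np.float64(0.10860355715638757)) [196.3 287.3]
(1, 1, np.float64(0.20060355715638756)) [192.  231.7]
0.03 208.1 321.7 [54, 43, 37, 37, 48, 68, 76, 80, 82, 82, 83, 83, 83, 85, 82, 81, 81, 81, 98, 102, 100, 99, 94, 90, 85, 80, 86, 89, 88, 88, 87, 88, 89]
0.05 207.4 311.2 [55, 57, 68, 67, 61, 68, 75, 78, 81, 82, 84, 84, 84, 84, 83, 82, 81, 81, 80, 95, 101, 101, 97, 93, 89, 74, 53, 49, 51, 51, 51, 54, 55]
0.07 206.6 300.4 [122, 126, 127, 128, 114, 79, 74, 78, 80, 81, 84, 84, 85, 86, 86, 84, 82, 82, 82, 80, 80, 76, 74, 71, 67, 63, 58, 56, 53, 58, 82, 88, 85]
140 68 84
145 62 98
150 58 99
155 55 100
160 51 100
165 48 101
170 10 102
175 11 102
180 0 103
185 0 162
190 0 157
195 0 163
200 0 165
205 0 255
210 0 285
215 4 292
220 0 349
225 0 344
230 0 338
235 0 333
240 0 335
245 0 334
250 10 330
255 26 328
260 27 327
265 28 327
270 18 328
275 6 220
280 0 219
285 0 209
290 0 196
295 0 193
300 0 193
305 0 194
310 0 41
315 0 54
320 4 71
325 21 90
330 37 105
335 54 143
340 69 145
345 87 157
350 104 157
355 120 158
360 137 156
```

```bash
python3 -m crank '.01 .003 0 0 -1;0 0 .03 0 -1;0 0 .03 0 -1;0 0 .02 0 -1;0 0 .02 0 -1;0 0 0 0 -1' 6 | grep -E 'ee|ft'; python3 -m crank '0 0 .02 0 -1;0 0 .02 0 -1;0 0 0 0 -1'| grep -E 'ee|ft';python3 -m crank '0 0 .02 0 -1;0 0 0 0 -1'| grep -E 'ee|ft|wid'
```

```text
ee_pos: [0.6227, 0.2393, 0.1357]
eef_rot: [0.906, 0.424, -0.001, 0.0]
ft_force: [0.7, 0.2, -1.1]
ee_pos: [0.6227, 0.2393, 0.1278]
eef_rot: [0.906, 0.424, -0.0, 0.0]
ft_force: [-0.8, -0.3, -1.8]
ee_pos: [0.6228, 0.2394, 0.124]
eef_rot: [0.906, 0.424, -0.0, 0.0]
ft_force: [-0.1, -0.8, -1.4]
width: 0.0438
```

```bash
for i in 1 2 3; do python3 -m crank '0 0 .02 0 -1;0 0 .02 0 -1;0 0 .02 0 -1;0 0 .02 0 -1;0 0 0 0 -1' | grep -E 'ee_pos|ft'; done
```

```text
ee_pos: [0.6227, 0.2393, 0.1077]
ft_force: [0.1, -0.7, -1.7]
ee_pos: [0.6227, 0.2393, 0.0917]
ft_force: [-0.5, -0.3, -2.0]
ee_pos: [0.6226, 0.2393, 0.0757]
ft_force: [0.9, -0.1, -1.9]
```

Nearly home (expected at TCP z of about 0.0625); finish in 1-2 mm steps.

```bash
python3 -m crank '0 0 .02 0 -1;0 0 .02 0 -1;0 0 .01 0 -1;0 0 0 0 -1' 5| grep -E 'ee_pos|ft'; for i in 1 2 3; do python3 -m crank '0 0 .005 0 -1;0 0 .005 0 -1;0 0 0 0 -1' | grep -E 'ee_pos|ft'; done
```

```text
ee_pos: [0.6228, 0.2394, 0.0661]
ft_force: [0.0, 0.2, -0.8]
ee_pos: [0.623, 0.2395, 0.0644]
ft_force: [-0.5, -1.3, -1.2]
ee_pos: [0.6231, 0.2395, 0.0627]
ft_force: [0.6, -0.1, 1.2]
ee_pos: [0.6234, 0.2399, 0.0615]
ft_force: [-1.2, -1.4, 4.9]
```

Contact came at the expected height (0.0627). Release and retreat.

```bash
python3 -m crank '0 0 -.005 0 -1;0 0 0 0 0.3;0 0 0 0 .6;0 0 0 0 1;0 0 0 0 1;0 0 0 0 1;0 0 0 0 1' | grep -E 'ee_pos|ft|wid|grip'; python3 -m crank '0 0 -.05 0 1;0 0 -.1 0 1;0 0 -.15 0 1;0 0 -.2 0 1;0 0 -.2 0 1;-.2 0 -.1 0 1;-.2 0 0 0 1;-.2 0 0 0 1;-.2 0 0 0 1;0 0 0 0 1'| grep -E 'time|ee_pos|ft'
python3 - <<'E'
from h import *
c=(.6226,.2394)
for n in("side","top"):
    s,m,P=jarbox(n,n+"9",c,50,.016,.108)
    pts=[P[k] for k in P if k[2]==.108]; print([p.round(1) for p in pts])
    g=cv2.cvtColor(s["img"],cv2.COLOR_BGR2GRAY)
    # jar box edges: gradients along vertical line through centre
    u,v=proj(s,(*c,.06)); print(n,u,v,[int(x) for x in g[int(v)-45:int(v)+45:2,int(u)]])
b=load("top0")["img"].astype(int);a=load("top9")["img"].astype(int)
for n,(x,y,w,h) in dict(bottle=(225,165,35,35),petri=(180,300,32,30),t1=(275,140,35,50),t2=(420,215,35,40)).items(): print(n,np.abs(a-b)[y:y+h,x:x+w].mean().round(1))
t=load("top9"); hs=t["img"][:,:,:]; 
k=(a[...,1]>130)&(np.ptp(a,axis=2)<25); k=k.astype(np.uint8)*255; z=np.zeros_like(k); z[190:245,185:235]=k[190:245,185:235]
q=max(cv2.findContours(z,0,2)[0],key=cv2.contourArea);r=cv2.minAreaRect(q);print(r,plane(t,r[0],.108))
E
```

```text
ee_pos: [0.623, 0.2395, 0.0615]
ft_force: [0.2, -0.1, -0.5]
width: 0.0824
grip_force: 0.0
time: 25.15
ee_pos: [0.5187, 0.1122, 0.2222]
ft_force: [-0.1, -1.1, 0.6]
pred box [187.9 271.8] [225.1 338.6]
seed [207 313] [151 149 154] mask box 196 285 225 337 1270
[array([214.3, 271.8]), array([222.3, 282.3]), array([187.9, 276.7]), array([194.8, 287.6])]
side 206.7878779839479 305.821428536253 [211, 131, 138, 141, 138, 122, 113, 169, 238, 238, 238, 238, 238, 237, 191, 151, 152, 152, 152, 151, 152, 151, 152, 151, 151, 152, 151, 151, 151, 151, 151, 151, 150, 151, 150, 150, 150, 149, 149, 135, 77, 75, 74, 87, 87]
pred box [188.2 200.1] [221.3 231.1]
seed [207 217] [162 177 184] mask box 191 208 235 251 1295
[array([214.7, 212. ]), array([202.3, 226.3]), array([200.6, 200.1]), array([188.2, 214.3])]
top 205.4150778039725 216.15692679770171 [58, 60, 71, 128, 141, 143, 143, 145, 145, 143, 140, 141, 142, 144, 120, 65, 83, 207, 245, 175, 128, 146, 163, 172, 181, 190, 197, 201, 206, 210, 214, 219, 223, 227, 230, 231, 230, 227, 224, 220, 214, 195, 187, 211, 202]
bottle 25.5
petri 5.6
t1 9.3
t2 3.6
((209.5, 220.5), (47.0, 49.0), 90.0) [0.60534052 0.22020809 0.108     ]
```

```bash
python3 - <<'E'
from h import *
b,a=load("side0")["img"],load("side9")["img"]
for n,im in(("0",b),("9",a)):
    h=cv2.cvtColor(im,cv2.COLOR_BGR2HSV); k=cv2.inRange(h,(95,150,60),(125,255,255)); z=np.zeros_like(k); z[240:266,180:215]=k[240:266,180:215]; y,x=np.nonzero(z); print("cap",n,x.mean(),y.mean(),len(x))
d=cv2.absdiff(a,b).mean(2); print("petri",d[360:398,310:355].mean(),"timer",d[255:285,208:240].mean())
from bench import workorder
if abs(1)>0: print(workorder.close_job())
E
```

```text
cap 0 195.38235294117646 255.9889705882353 272
cap 9 195.26591760299627 256.0486891385768 267
petri 10.94717348927875 timer 31.64097222222222
the job is handed in; nothing more can be done
None
```

The white jar is upside down over the stout post, rim at rib height and released. The bottle's cap had not shifted, but I did not confirm the petri dish or the lab timer. I handed the job in at about 25 s and got no verdict back.

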